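# Check a guide bar in the bench caliper

## Robot

A 6-joint arm with a two-finger parallel gripper is mounted at the origin on the work surface. World frame = base frame: x ahead of the robot, y to its left, z up, the work surface at z = 0. Lengths are in mm, angles in degrees, forces in N, time in s.
With the tool pointing down it reaches from about 275 to 825 mm from the base axis. Payload 5.2 kg.
Tool frame: the origin (TCP) lies at the very end of the fingers, on their centre line; the grasp point (between the pads) lies 19 mm behind it (env.pinch_z is the distance from the TCP to the grasp point, in mm); z points along the fingers, y is the direction in which the jaws open and shut (so a half turn about z gives the same grasp; the last joint's range is limited). The gripper opens to 93 mm and grips with 3 to 60 N. Pads are 15 mm wide; open, the fingers measure 128 mm over their backs; the gripper's body (75 mm by 188 mm) begins 65 mm behind the grasp point.
Start: joints at [-83.354, 14.817, 87.949, -0, 77.235, -11.62], TCP at [172.406, -522.284, 190.753] pointing down, gripper open.
Joint ranges: [-179.93, 179.93], [-52.35, 119.4], [10.71, 147.94], [-69.91, 249.91], [12.55, 155.21], [-178.61, 178.61]. Speed limits (degrees/s): [147.25, 147.25, 180, 180, 180, 180].

## Interface

Orientations are given as a 3x3 rotation matrix whose columns are the frame's x, y, z axes.
In Python, from cell import observe, imaging, order, env gives the robot as it stands.
- The arm moves only by the tool move_arm, never from a script. Its argument "motion" is one flat list of numbers, 7 for each row, row after row: the opening, from 0 (shut) to 1 (fully open), then the shift along the tool's x, y, z in mm, then the turn, a rotation vector about the tool's x, y, z in degrees. A call has 1 to 10 rows; each row shifts and turns the commanded pose from where the row before left it, along the tool's axes as they then stand; what a row does not reach is not made up. A row lasts 1/8 s, in which the tool goes at most 62.5 mm and 10.7 degrees, less where a joint would pass 70% of its speed; a pose out of reach is approached as far as the arm can. A call is refused whole if a number of a shift passes 62.5 or a number of a turn 10.7, either way. A call with a gripper value outside its range is refused whole. The fingers move at their own pace and stop on an object; the grip force is fixed at half the most. Time passes only in rows, so rows that do not move let the fingers close. It gives the time, the measured TCP pose, the force and the opening at its end, in the units of the state.
- observe(): the state, without advancing time (a new reading comes with each control period).
- imaging.read_camera(name): name is "scene" or "side" or "wrist"; returns the picture (420x560x3 uint8, red, green, blue); there is no depth.
- imaging.calibration(name): a dict with "K" (3x3 intrinsics, pixels), "R" (3x3) and "t" (3): a world point X has camera coordinates R X + t; the wrist camera has in their place "hand_eye" (4x4, takes a point from camera to tool coordinates, whose origin is the TCP and whose axes are the flange's). Camera axes: x right, y down, z forward; pixel columns grow to the right and rows downward; lengths in mm; the calibration is good to about 2 mm. A picture is of the moment at which its call begins: read the wrist's pose just before it. calibration takes no time and is no camera call.
- order.finish_job(): hands the job in, once; it reports no verdict.
The state is a dict: "time": time; "q": joint angles; "joint_vel": joint speeds; "joint_efforts": joint torques, N m; "eef_pos": TCP position; "ee_rot": TCP orientation; "ft_force": force on the tool from outside, world axes, zero at the start; "ft_torque": the same for the moment, N m; "gripper_width": opening from 0.0 (shut) to 1.0 (fully open).
Only numpy, scipy, OpenCV 4.12 (cv2) and the standard library are available. Lean on these libraries where they do the work, as an engineer would, in place of code of your own. Each camera call takes 0.05 s, during which the arm holds its last target. There are 200 camera calls.

## Task

Draw the hooked aluminium guide bar out of the green bin through its slot: keep it tilted the way it leans, and lift it off the sill first so that the hooked tail passes the slot without catching. Lay it flat across the middle of the bench caliper's beam, between the open jaws, without dropping it; then take the red thumb grip and gently slide the moving jaw until the bar is nipped squarely between both jaws, and let go. Leave the beech strip, the try square, the jar and the plywood offcut where they are.

Things in the scene. Friction and masses are not known exactly. Their poses are not given: they have to be found in the camera images.
- bar: Aluminium guide bar, silver with a dark line along its top: 200 x 24 x 12 mm (x, y, z), about 100 g; origin at its centre, z square to its top. A hook (lip, full width, 8 mm long) stands 7 mm down under its +x end. It leans at 20 degrees through one slot of the bin, its -x end up and 75 mm of it outside; the underside rests on the slot's sill, with 15 mm free between bar and slot top.
- bar_tail (a point): Middle of the bar's +x end face (200 mm bar, hook not counted). At the start this hooked end is inside the bin, the hook on the bin's floor, close to the back wall. If the bar is drawn out along its length without lifting, the hook catches behind the sill.
- beech_strip: A brown beech strip of the same 200 x 24 x 12 mm and the same hook and axes, leaning through the other slot. Stays where it is.
- bin: Green bin fixed to the bench, open on top: 127 x 192 x 96 mm (x, y, z), walls 6 mm, floor 5 mm. Origin at the centre of its underside. Its -x wall has two slots, centred at y = +40 and -40 mm, each 34 mm wide, from 51.5 to 82 mm above the bench, closed above and below. Which slot holds the aluminium bar varies.
- caliper: Bench caliper fixed to the bench on two black feet. Steel beam 240 x 60 mm, its top 30 mm above the bench. Origin at bench height under the fixed jaw's measuring face, midway across the beam; x runs along the beam to the sliding jaw (beam: x = -35 to 205 mm), y across, z up. Both dark jaws are 60 mm wide and stand 20 mm above the beam; the fixed jaw fills x = -18 to 0 mm.
- jaw (a joint): The sliding jaw's travel: the gap between the two jaw faces in m, 0 shut, 0.115 fully open. It slides with about 2 N of friction and stays where it is left. 0.024 when closed on the bar's width.
- jaw_tab (a point): Middle of the upper part of the sliding jaw's red thumb grip: 14 mm thick along the caliper's x, 24 mm wide along y, its top 88 mm and this point 70 mm above the bench, 29 mm behind the sliding jaw's measuring face (the jaw block and carriage below it reach 50 mm above the bench).
- square: Try square lying on the bench: dark wooden stock 100 mm long, 160 mm steel blade, 18 mm high. Origin under the stock's middle. Bystander.
- jar: Jar 66 mm across and 80 mm high standing on the bench, origin at the centre of its underside. Bystander.
- offcut: Plywood offcut 70 x 50 x 30 mm lying on the bench, origin at the centre of its underside. Bystander.
There are look-alikes about, which are no part of the job. Leave any yellow look-alike of the bin alone.

How it is judged (in metres and radians):
On the way, in this order (a step that is already met when the one before it is completed fails the run):
1. the whole bar is outside the bin, beyond its slotted wall (x of bar_tail in the frame of bin below -0.068 m), for 0.1 s.
2. the bar lies flat across the beam between the open jaws (z of bar in the frame of caliper between 0.03 and 0.042 m and y of bar in the frame of caliper between -0.04 and 0.04 m and x of bar in the frame of caliper between 0.008 and 0.095 m and angle between the x axis of bar and the y axis of caliper, either way round below 0.3 rad and value of joint jaw above 0.03 m and angle between bar's own z axis and vertical below 0.08 rad), for 0.2 s.
3. the sliding jaw has closed on the bar (value of joint jaw below 0.0262 m), for 0.1 s.
At the end, for the whole second after the job is handed in: The bar lies flat on the beam (within 3 degrees), its middle within 40 mm of the beam's midline, square to it within 2 degrees, between touching jaws: gap 22 to 26.2 mm, bar centre 9.5 to 15 mm from the fixed jaw. It is at rest; the beech strip is within 20 mm of its start (z of bar in the frame of caliper between 0.03 and 0.042 m and y of bar in the frame of caliper between -0.04 and 0.04 m and x of bar in the frame of caliper between 0.0095 and 0.015 m and value of joint jaw between 0.022 and 0.0262 m and angle between the x axis of bar and the y axis of caliper, either way round below 0.04 rad and angle between bar's own z axis and vertical below 0.06 rad and linear speed of bar below 0.02 m/s and distance of beech_strip from where it was at the start of the episode below 0.02 m).
It fails at once if the bar is dropped or thrown (moves faster than 0.6 m/s while not held) (linear speed of bar above 0.6 m/s and contact force between the fingers and bar below 0.05 N).
It fails at once if the bar is rammed or crushed in the caliper (more than 60 N) (contact force between bar and caliper above 60 N).
It fails at once if the beech strip is pulled more than 30 mm from its place (distance of beech_strip from where it was at the start of the episode above 0.03 m).
It fails at once if the try square, jar or offcut is pushed more than 30 mm (distance of any of square, jar, offcut from where it was at the start of the episode above 0.03 m).
It also fails if it takes over 64 s, if anything falls off the work surface, if the arm or the gripper's body presses on something with over 40 N, if the wrist force passes 120 N, or if a joint passes its speed limit or range.

## Working session

There is one attempt and no reset: what is moved stays moved. The work goes in short steps, Python scripts to look and compute and a tool call to move; the robot and the scene stay as the last step left them, time stands still between calls to the robot, and variables do not carry over. Pictures are saved under pics/ and viewed, about 8 in all and at most 12, crops included, and the job is handed in when it is done.

Besides the shell and the picture viewer there is one more tool, called as a command line: name --argument value ..., lists and objects as JSON in quotes. move_arm: Moves the arm, as the interface text tells. Its arguments: {"type":"object","properties":{"motion":{"type":"array"}},"required":["motion"]}

```bash
ls; mkdir -p pics
cat > h.py <<'E'
import numpy as np, cv2
from cell import observe, imaging, order, env
np.set_printoptions(precision=2,suppress=True)
def cam(n):
    c=imaging.calibration(n); K=np.array(c["K"])
    if n=="wrist":
        s=observe(); T=np.eye(4);T[:3,:3]=s["ee_rot"];T[:3,3]=s["eef_pos"]
        M=np.linalg.inv(T@np.array(c["hand_eye"])); return K,M[:3,:3],M[:3,3]
    return K,np.array(c["R"]),np.array(c["t"])
def snap(n,f):
    C=cam(n); im=np.array(imaging.read_camera(n)); cv2.imwrite("pics/"+f,im[:,:,::-1]); np.savez("pics/"+f[:-4]+".npz",K=C[0],R=C[1],t=C[2]); return im,C
def load(f):
    d=np.load("pics/"+f+".npz"); return d["K"],d["R"],d["t"]
def ray(C,uv):
    K,R,t=C; d=R.T@np.linalg.solve(K,[uv[0],uv[1],1.]); return -R.T@t,d/np.linalg.norm(d)
def onz(C,uv,z):
    o,d=ray(C,uv); return o+d*(z-o[2])/d[2]
def tri(*a):
    A=np.zeros((3,3));b=np.zeros(3)
    for C,uv in a:
        o,d=ray(C,uv);P=np.eye(3)-np.outer(d,d);A+=P;b+=P@o
    X=np.linalg.solve(A,b); return X,[np.linalg.norm((np.eye(3)-np.outer(ray(C,uv)[1],ray(C,uv)[1]))@(X-ray(C,uv)[0])) for C,uv in a]
def proj(C,X):
    K,R,t=C; p=K@(R@np.asarray(X,float)+t); return p[:2]/p[2]
E
python3 - <<'E'
from h import *
a,_=snap("scene","s0.png");b,_=snap("side","d0.png")
for n,f in(("scene","s0"),("side","d0")):
    C=load(f);print(n,-C[1].T@C[2],C[1][2])
print(env.pinch_z,observe()["ee_rot"])
E
```

```text
pics
scene [1365.37  357.77  704.47] [-0.76 -0.27 -0.6 ]
side [533.78 664.19 561.19] [ 0.04 -0.76 -0.65]
18.8 [[ 0.95  0.31 -0.  ]
 [ 0.31 -0.95  0.  ]
 [ 0.   -0.   -1.  ]]
```

View pics/s0.png

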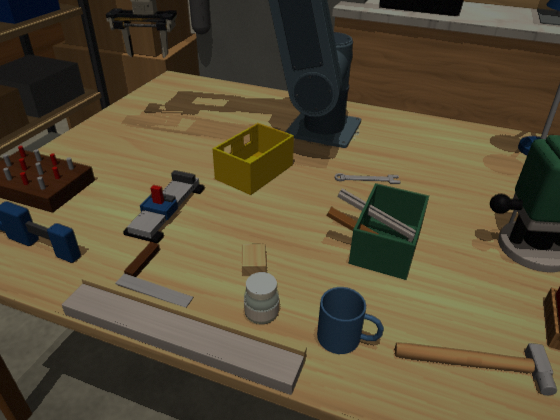

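View pics/d0.png

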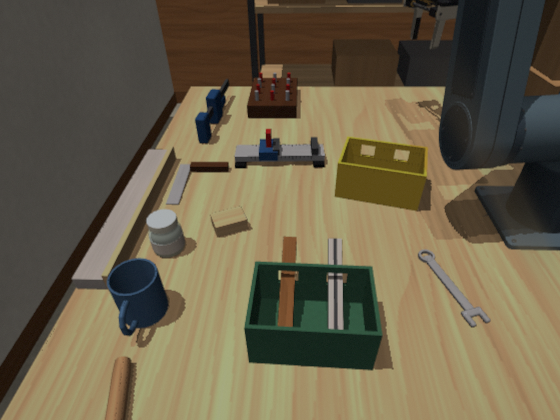

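The scene view shows the green bin at about (390,230), with the silver bar at (375,212) and the brown strip at (348,220). The caliper is at (165,205). The yellow look-alike bin at (254,157) has nothing leaning in it. I'll enlarge to get the corners.

Run:
```python
from h import *
s=cv2.imread("pics/s0.png");d=cv2.imread("pics/d0.png")
def c(im,u,v,w,h): return cv2.resize(im[v:v+h,u:u+w],(400,300),interpolation=cv2.INTER_CUBIC)
m=np.vstack([np.hstack([c(s,320,180,120,90),c(s,115,160,100,75)]),np.hstack([c(d,235,230,160,120),c(d,220,115,120,90)])])
m=np.clip(m*1.5,0,255).astype(np.uint8)
cv2.imwrite("pics/m0.png",m)
```

```text
(no output)
```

View pics/m0.png

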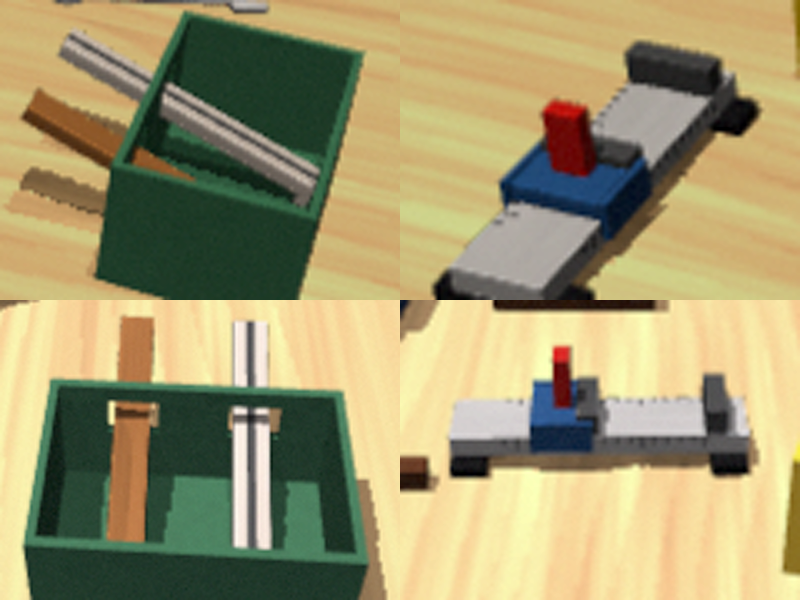

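Run:
```python
from h import *
S=load("s0");D=load("d0")
sb=lambda x,y:(320+x/3.3333-.35,180+y/3.3333-.35)
sc=lambda x,y:(115+(x-400)/4-.4,160+y/4-.4)
db=lambda x,y:(235+x/2.5-.3,230+(y-300)/2.5-.3)
dc=lambda x,y:(220+(x-400)/3.3333-.35,115+(y-300)/3.3333-.35)
for nm,a,b in [("slotL",(113,168),(52,381)),("slotR",(187,13),(345,392)),("backL",(315,212),(25,548)),("backR",(364,52),(367,563))]:
    print(nm,onz(S,sb(*a),96),onz(D,db(*b),96),tri((S,sb(*a)),(D,db(*b))))
print("barend",tri((S,sb(66,43)),(D,db(250,322))),"bartail",onz(D,db(252,547),20))
print("stripend",tri((S,sb(32,103)),(D,db(137,318))))
for p in [(452,402),(449,440),(748,435),(742,398)]: print("beam side z30",onz(D,dc(*p),30))
for p in [(445,270),(578,292),(735,72)]: print("beam scene z30",onz(S,sc(*p),30))
print("tabtop",onz(S,sc(570,107),88),onz(D,dc(562,348),88),tri((S,sc(570,107)),(D,dc(562,348))))
print("fix jaw top",[onz(D,dc(*p),50) for p in [(704,375),(722,375)]],[onz(S,sc(*p),50) for p in [(628,57),(718,77),(722,62),(640,42)]])
```

```text
slotL [605.74 239.59  96.  ] [600.45 240.48  96.  ] (array([601.09, 238.43,  92.86]), [np.float64(0.6538458681381908), np.float64(0.6538458681380569)])
slotR [415.02 246.21  96.  ] [409.13 244.36  96.  ] (array([409.47, 244.57,  93.94]), [np.float64(1.647621089298667), np.float64(1.6476210892986831)])
backL [600.42 362.47  96.  ] [603.81 366.39  96.  ] (array([603.08, 364.24,  96.44]), [np.float64(2.211038725425422), np.float64(2.2110387254256003)])
backR [415.98 369.55  96.  ] [414.72 369.34  96.  ] (array([414.74, 369.33,  95.46]), [np.float64(0.3111127528702369), np.float64(0.31111275287013845)])
barend (array([465.58, 171.52,  84.66]), [np.float64(1.9444051091613095), np.float64(1.9444051091613386)]) bartail [467.73 311.97  20.  ]
stripend (array([546.42, 170.48,  86.62]), [np.float64(1.0571747448775206), np.float64(1.0571747448775757)])
beam side z30 [ 706.67 -251.4    30.  ]
beam side z30 [ 701.07 -192.21   30.  ]
beam side z30 [ 464.15 -204.17   30.  ]
beam side z30 [ 466.55 -262.06   30.  ]
beam scene z30 [ 709.7  -254.92   30.  ]
beam scene z30 [ 698.16 -175.31   30.  ]
beam scene z30 [ 465.21 -205.35   30.  ]
tabtop [ 612.52 -226.52   88.  ] [ 612.08 -236.33   88.  ] (array([ 612.14, -227.32,   90.23]), [np.float64(2.3386007665993045), np.float64(2.338600766599463)])
fix jaw top [array([ 498.63, -263.91,   50.  ]), array([ 483.92, -264.15,   50.  ])] [array([ 502.69, -260.27,   50.  ]), array([ 501.18, -195.67,   50.  ]), array([ 484.7 , -202.05,   50.  ]), array([ 483.99, -262.76,   50.  ])]
```

The measurements fit the given sizes:

| Item | Measured |
|---|---|
| Green bin | centre about (507,305), slots facing -y; sides 192 × 125 and rim 96 mm as described |
| Aluminium bar | bin y = +40 slot, x ≈ 466 |
| Beech strip | x ≈ 546 |
| Caliper origin | about (500,-231), x along world +x, gap about 83 |

**Look-alikes:** the yellow bin at (254,157) is not the one. The brown piece at (348,220) is the beech strip. The silver bar with the dark line, at (375,212), is the target.

Next I turn the tool so its jaws open along world x, then go above the bar.

move_arm --motion '[0.55,0,0,0,0,0,-10,0.55,0,0,0,0,0,-10,0.55,0,0,0,0,0,-10,0.55,0,0,0,0,0,-10,0.55,0,0,0,0,0,-10,0.55,0,0,0,0,0,-10,0.55,0,0,0,0,0,-10.4,0.55,30,10,0,0,0,0,0.55,40,15,0,0,0,0,0.55,52,20,0,0,0,0]'

```text
time: 1.35
eef_pos: [220.3, -400.5, 190.2]
ee_rot: [[0.025, 1.0, -0.0], [1.0, -0.025, 0.001], [0.001, -0.0, -1.0]]
ft_force: [0.6, 0.1, -0.5]
gripper_width: 0.553
```

move_arm --motion '[0.55,52,20,0,0,0,0,0.55,52,20,0,0,0,0,0.55,52,20,0,0,0,0,0.55,52,20,0,0,0,0,0.55,52,20,0,0,0,0,0.55,52,20,0,0,0,0,0.55,52,20,0,0,0,0,0.55,52,20,0,0,0,0,0.55,52,20,0,0,0,0,0.55,52,20,0,0,0,0]'

```text
time: 2.6
eef_pos: [432.5, 115.8, 190.6]
ee_rot: [[0.023, 1.0, 0.0], [1.0, -0.023, -0.0], [-0.0, 0.0, -1.0]]
ft_force: [0.4, -1.5, 1.6]
gripper_width: 0.549
```

Run:
```python
from h import *
s=observe();print(s["time"],s["eef_pos"],s["ee_rot"],s["q"])
```

```text
2.6 [432.5  115.76 190.64] [[ 0.02  1.    0.  ]
 [ 1.   -0.02 -0.  ]
 [-0.    0.   -1.  ]] [  0.67   4.12 101.01  -0.02  74.86   1.99]
```

move_arm --motion '[0.55,30,15,0,0,0,0,0.55,30,16,0,0,0,0,0.55,0,0,0,0,0,0,0.55,0,0,0,0,0,0]'

```text
time: 3.1
eef_pos: [464.0, 172.7, 190.3]
ee_rot: [[0.023, 1.0, -0.001], [1.0, -0.023, -0.001], [-0.001, -0.001, -1.0]]
ft_force: [0.8, 0.2, -0.1]
gripper_width: 0.55
```

Run:
```python
from h import *
im,C=snap("wrist","w1.png");print(observe()["eef_pos"],-C[1].T@C[2],C[1][2],C[0][0,0])
print(observe()["ee_rot"])
```

```text
[463.97 172.37 190.43] [465.6  249.59 384.93] [-0.01 -0.28 -0.96] 360.2974306274279
[[ 0.02  1.   -0.  ]
 [ 1.   -0.02 -0.  ]
 [-0.   -0.   -1.  ]]
```

View pics/w1.png

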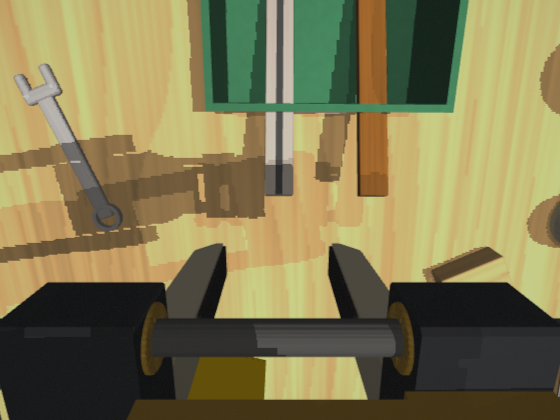

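The wrist view shows the bar end at v≈193, u 265 to 292, and the outer edge of the bin rim at v≈110, u 203 to 453. The bar runs up-image at u≈279.

Run:
```python
from h import *
C=load("w1")
for p in [(265,192),(292,192)]: print("end z90",onz(C,p,90))
for p in [(265,118),(293,118)]: print("bar at wall z66",onz(C,p,66))
for p in [(203,110),(453,111)]: print("rim z96",onz(C,p,96))
for p in [(361,194),(387,194)]: print("strip z90",onz(C,p,90))
o=observe();T=o["ee_rot"];print("tip px",proj(C,np.array(o["eef_pos"])))
```

```text
end z90 [453.35 175.68  90.  ]
end z90 [476.12 175.15  90.  ]
bar at wall z66 [454.49 235.35  66.  ]
bar at wall z66 [478.61 234.79  66.  ]
rim z96 [407.62 243.85  96.  ]
rim z96 [601.58 238.59  96.  ]
strip z90 [534.36 172.08  90.  ]
strip z90 [556.31 171.57  90.  ]
tip px [277.75 239.54]
```

move_arm --motion '[0.55,25,0.5,0,0,0,0,0.55,24.5,0.4,0,0,0,0,0.55,0,0,40,0,0,0,0.55,0,0,40,0,0,0,0.55,0,0,30,0,0,0,0.55,0,0,20,0,0,0,0.55,0,0,12,0,0,0,0.55,0,0,0,0,0,0,0.55,0,0,0,0,0,0]'

```text
time: 4.28
eef_pos: [467.4, 222.5, 49.7]
ee_rot: [[0.024, 1.0, 0.002], [1.0, -0.024, 0.0], [0.0, 0.001, -1.0]]
ft_force: [0.1, 0.4, -0.4]
gripper_width: 0.552
```

move_arm --motion '[0,0,0,0,0,0,0,0,0,0,0,0,0,0,0,0,0,0,0,0,0,0,0,0,0,0,0,0,0,0,0,0,0,0,0,0,0,0,0,0,0,0]'

```text
time: 5.03
eef_pos: [466.7, 222.6, 48.8]
ee_rot: [[0.023, 1.0, 0.0], [1.0, -0.023, 0.0], [0.0, 0.0, -1.0]]
ft_force: [-0.2, 0.6, 0.9]
gripper_width: 0.01
```

The gripper closed to 0.01, so it caught nothing. I'll look.

Run:
```python
from h import *
im,C=snap("wrist","w2.png");b,_=snap("side","d2.png");s,_=snap("scene","s2.png")
d=cv2.resize(b[215:335,235:395],(400,300),interpolation=cv2.INTER_CUBIC);e=cv2.resize(s[165:285,310:470],(400,300),interpolation=cv2.INTER_CUBIC)
w=cv2.resize(im,(400,300))
m=np.hstack([np.vstack([w,d]),np.vstack([e,e*0])]);cv2.imwrite("pics/m2.png",np.clip(m[:,:,::-1]*1.4,0,255))
```

```text
[ WARN:0@5.178] global loadsave.cpp:1063 imwrite_ Unsupported depth image for selected encoder is fallbacked to CV_8U.
```

View pics/m2.png

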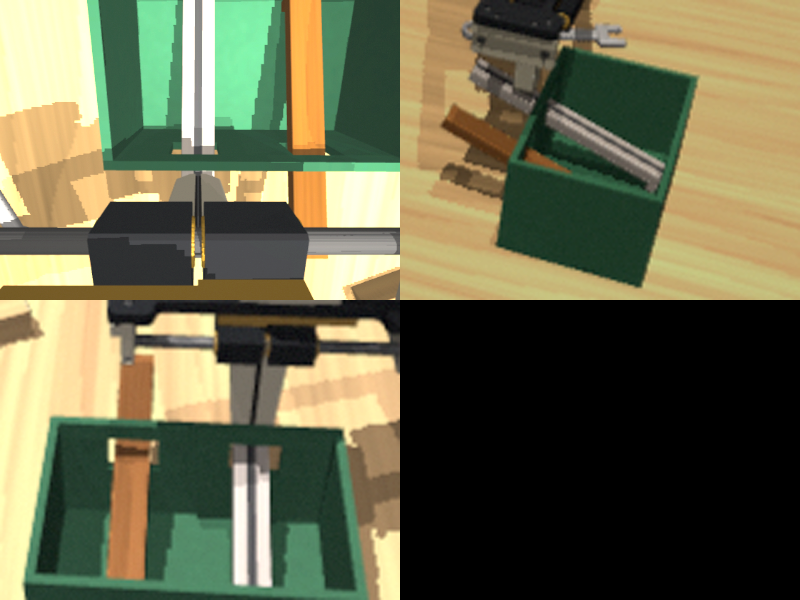

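Run:
```python
from h import *
s=cv2.imread("pics/s2.png");a=cv2.imread("pics/s0.png");w=cv2.imread("pics/w2.png")
r=lambda i:cv2.resize(i,(400,300),interpolation=cv2.INTER_CUBIC)
m=np.vstack([np.hstack([r(s[175:235,325:405]),r(a[175:235,325:405])]),np.hstack([r(w[210:300,220:340]),r(cv2.imread("pics/d2.png")[230:290,300:380])])])
cv2.imwrite("pics/m3.png",np.clip(m*1.4,0,255).astype(np.uint8))
print(observe()["gripper_width"],observe()["ft_force"])
C=load("s2"); 
for X in ([466.5,222.5,48.5],[466.5,222.5,67.5]): print(proj(C,X),proj(load("w2"),X))
```

```text
0.0062625634279057305 [-0.65  0.86  0.38]
[358.48 209.4 ] [277.28 238.92]
[359.45 202.86] [277.31 252.17]
```

View pics/m3.png

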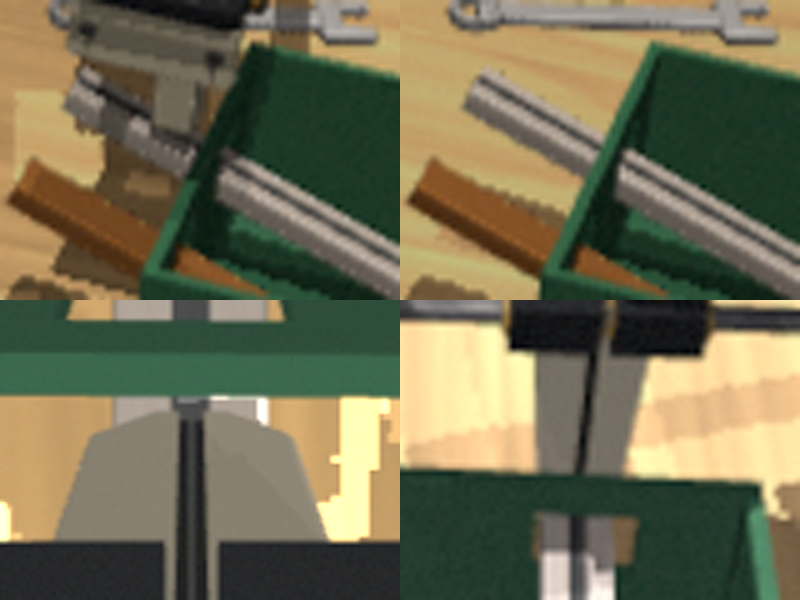

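Run:
```python
from h import *
W=load("w2");S=load("s2");D=load("d2")
print("tri tip",tri((W,(277,242)),(S,(360,201.5))))
for uv,C in(((277,242),W),((360,201.5),S)):
    o,d=ray(C,uv); n=np.array([0,np.sin(.349),np.cos(.349)]);p=np.array([465,175.4,90.]);k=n@(p-o)/(n@d);print("on bar top",o+k*d)
print("s ray at x=466.5",(lambda o,d:o+d*(466.5-o[0])/d[0])(*ray(S,(360,201.5))))
# body/finger check: known tool points into scene view & side
for dz in(0,-19,-40,-84): print(dz,[proj(C,np.array([466.5,222.5,48.5-dz])) for C in(S,D,W)])
```

```text
tri tip (array([466.11, 226.  ,  69.94]), [np.float64(3.0431656562711553), np.float64(3.043165656271172)])
on bar top [466.5  229.42  70.34]
on bar top [467.74 223.5   72.5 ]
s ray at x=466.5 [466.5  223.32  71.62]
0 [array([358.48, 209.4 ]), array([334.06, 274.6 ]), array([277.28, 238.92])]
-19 [array([359.45, 202.86]), array([334.91, 267.33]), array([277.31, 252.17])]
-40 [array([360.53, 195.47]), array([335.88, 258.97]), array([277.35, 270.13])]
-84 [array([362.89, 179.41]), array([338.06, 240.24]), array([277.48, 326.12])]
```

The wrist and scene views agree that the visible fingertips end on the bar's top, at z ≈ 70. The reported TCP is 48.8, so the fingers really end about 20 mm short of it, and they closed just above the bar. The bar has not moved. I'll open, go 20 mm lower and close again.

move_arm --motion '[0.55,0,0,0,0,0,0,0.55,0,0,0,0,0,0,0.55,0,0,0,0,0,0,0.55,0,0,0,0,0,0,0.55,0,0,8,0,0,0,0.55,0,0,6,0,0,0,0.55,0,0,6,0,0,0,0.55,0,0,0,0,0,0]'

```text
time: 6.18
eef_pos: [466.2, 222.4, 28.0]
ee_rot: [[0.023, 1.0, -0.001], [1.0, -0.023, -0.0], [-0.0, -0.001, -1.0]]
ft_force: [-0.9, -1.0, -0.2]
gripper_width: 0.548
```

move_arm --motion '[0.2,0,0,0,0,0,0,0,0,0,0,0,0,0,0,0,0,0,0,0,0,0,0,0,0,0,0,0,0,0,0,0,0,0,0]'

```text
time: 6.8
eef_pos: [466.9, 222.6, 28.9]
ee_rot: [[0.023, 1.0, 0.0], [1.0, -0.023, 0.0], [0.0, 0.0, -1.0]]
ft_force: [-0.2, 1.4, 0.7]
gripper_width: 0.256
```

The gripper holds the bar at 0.256, which is 23.8 mm. Now I lift 11 mm, then draw along the 20° axis.

move_arm --motion '[0,0,0,-4,0,0,0,0,0,0,-4,0,0,0,0,0,0,-3,0,0,0,0,0,0,0,0,0,0,0,-9.4,0,-3.42,0,0,0,0,-14.1,0,-5.13,0,0,0,0,-14.1,0,-5.13,0,0,0,0,-14.1,0,-5.13,0,0,0,0,-9.4,0,-3.42,0,0,0,0,0,0,0,0,0,0]'

```text
time: 8.05
eef_pos: [465.6, 160.7, 62.4]
ee_rot: [[0.025, 1.0, 0.001], [1.0, -0.025, 0.0], [0.0, 0.001, -1.0]]
ft_force: [-0.4, 0.9, -0.6]
gripper_width: 0.255
```

Run:
```python
from h import *
w,_=snap("wrist","w3.png");b,_=snap("side","d3.png");s,_=snap("scene","s3.png")
r=lambda i:cv2.resize(i,(400,300),interpolation=cv2.INTER_CUBIC)
m=np.vstack([np.hstack([r(s[165:255,320:440]),r(b[230:350,235:395])]),np.hstack([r(w),r(s[165:255,320:440])])])
cv2.imwrite("pics/m4.png",np.clip(m[:,:,::-1]*1.4,0,255).astype(np.uint8))
```

```text
(no output)
```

View pics/m4.png

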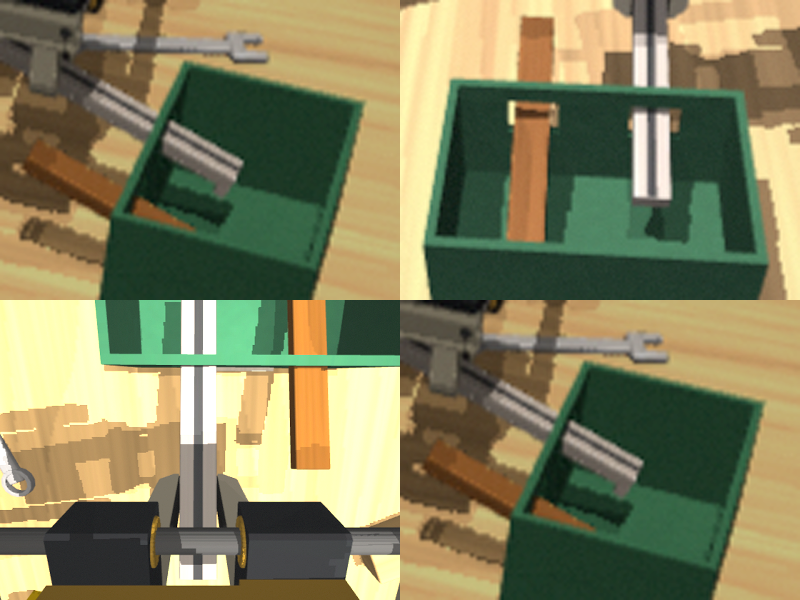

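Run:
```python
from h import *
S=load("s3");D=load("d3")
print("tail top",tri((S,(320+231/3.333-.35,165+173/3.333-.35)),(D,(235+252/2.5-.3,230+198/2.5-.3))))
print("expected proj",proj(S,[468.5,301.5,55]),proj(D,[468.5,301.5,55]), "seen",(389,216.6),(335.5,308.9))
```

```text
tail top (array([468.81, 294.99,  49.78]), [np.float64(0.33557085731387154), np.float64(0.33557085731384306)])
expected proj [392.24 215.46] [336.31 310.17] seen (389, 216.6) (335.5, 308.9)
```

The tail sits where the measured tilt puts it once I allow for the same camera bias seen at the start, so there is no pitch slip. I carry on drawing.

move_arm --motion '[0,-9.4,0,-3.42,0,0,0,0,-9.4,0,-3.42,0,0,0,0,-9.4,0,-3.42,0,0,0,0,-7.5,0,-2.73,0,0,0,0,0,0,0,0,0,0]'

```text
time: 8.82
eef_pos: [464.8, 125.1, 75.3]
ee_rot: [[0.025, 1.0, 0.001], [1.0, -0.025, 0.0], [0.0, 0.001, -1.0]]
ft_force: [0.3, -0.5, -0.8]
gripper_width: 0.257
```

move_arm --motion '[0,-5.6,0,-2.05,0,0,0,0,-7.5,0,-2.73,0,0,0,0,-7.5,0,-2.73,0,0,0,0,-7.5,0,-2.73,0,0,0,0,-9.4,0,-3.42,0,0,0,0,-9.4,0,-3.42,0,0,0,0,-9.4,0,-3.42,0,0,0,0,0,0,0,0,0,0]'

```text
time: 9.82
eef_pos: [463.5, 68.8, 95.8]
ee_rot: [[0.025, 1.0, 0.001], [1.0, -0.025, -0.0], [-0.0, 0.001, -1.0]]
ft_force: [-0.3, -0.6, -1.3]
gripper_width: 0.252
```

The bar is out with no force spike. Next I lift, level the bar by 20° about tool y, and carry it to the caliper.

move_arm --motion '[0,0,0,-15,0,0,0,0,0,0,-30,0,0,0,0,0,0,-30,0,0,0,0,0,0,-20,0,0,0,0,-20,0,0,0,0,0,0,-40,8,0,0,0,0,0,-40,8,0,0,0,0,0,-40,8,0,0,0,0,0,-40,8,0,0,0,0,0,-40,8,0,0,0,0]'

```text
time: 11.08
eef_pos: [498.4, -152.3, 191.5]
ee_rot: [[0.023, 1.0, 0.001], [1.0, -0.023, -0.0], [-0.0, 0.001, -1.0]]
ft_force: [-0.5, 0.3, -0.1]
gripper_width: 0.252
```

move_arm --motion '[0,-40,8,0,0,0,0,0,-30,6,0,0,0,0,0,-20,0,0,0,0,0,0,0,0,0,0,5,0,0,0,0,0,0,5,0,0,0,0,0,0,5,0,0,0,0,0,0,5,0,0,0,0,0,0,0,0,0,0,0,0,0,0,0,0]'

```text
invalid input at $.motion: expected a multiple of 7 numbers
```

Run:
```python
from h import *
w,C=snap("wrist","w4.png");snap("side","d4.png");snap("scene","s4.png");s=observe();print(s["eef_pos"],s["ee_rot"],s["q"])
```

```text
[ 498.38 -152.79  190.98] [[ 0.03  1.    0.  ]
 [ 1.   -0.03 -0.  ]
 [-0.    0.   -1.  ]] [-29.32  11.83  91.82   0.    76.33 -27.85]
```

View pics/w4.png

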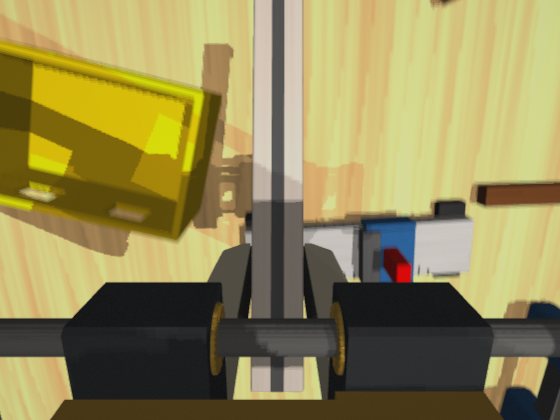

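The second call was refused because it was malformed, so nothing moved. In this view the caliper beam's +y edge runs (250,222)–(470,215), with the red grip at (400,268). The yellow bin is clear of the bar. I continue with the shift and the levelling.

move_arm --motion '[0,-20,2,0,0,0,0,0,-35,6,0,0,0,0,0,-35,6,0,0,0,0,0,-20,3,0,0,0,0,0,0,0,0,0,5,0,0,0,0,0,0,5,0,0,0,0,0,0,5,0,0,0,0,0,0,5,0,0,0,0,0,0,0,0,0,0,0,0,0,0,0]'

```text
time: 12.48
eef_pos: [512.6, -261.3, 190.6]
ee_rot: [[0.021, 1.0, 0.008], [0.94, -0.023, 0.341], [0.341, 0.0, -0.94]]
ft_force: [-0.4, -0.1, -0.8]
gripper_width: 0.254
```

Run:
```python
from h import *
w,C=snap("wrist","w5.png");b,_=snap("side","d5.png");s,_=snap("scene","s5.png");o=observe();print(o["eef_pos"],o["ee_rot"],-C[1].T@C[2])
r=lambda i:cv2.resize(i,(400,300),interpolation=cv2.INTER_CUBIC)
m=np.vstack([np.hstack([r(s[80:260,80:320]),r(b[50:200,200:400])]),np.hstack([r(w),r(w)*0])])
m=cv2.resize(w,(800,600),interpolation=cv2.INTER_CUBIC); 
m[300:,500:]=0; m[400:600,0:266]=cv2.resize(s[80:260,80:320],(266,200)); m[400:600,534:800]=cv2.resize(b[50:200,200:400],(266,200))
cv2.imwrite("pics/m5.png",np.clip(m[:,:,::-1]*1.2,0,255).astype(np.uint8))
```

```text
[ 512.75 -260.87  191.12] [[ 0.02  1.    0.01]
 [ 0.94 -0.02  0.34]
 [ 0.34  0.   -0.94]] [ 512.3  -255.21  399.9 ]
```

View pics/m5.png

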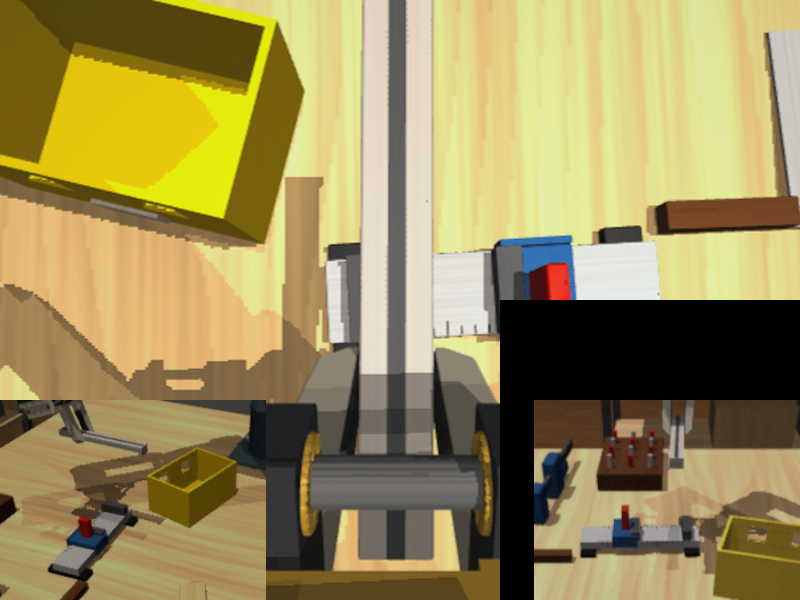

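The wrist camera now looks straight down on the caliper. In the 800 px mosaic the beam corners are at (328,258), (329,343) and (657,241), and the sliding jaw face is at u≈496. The bar edges are at u≈361 and 433, and the bar has not slipped.

Run:
```python
from h import *
C=load("w5");k=1/1.42857
f=lambda u,v,z:onz(C,(u*k-.15,v*k-.15),z)
for n,u,v,z in [("beam UL",328,260,30),("beam LL",330,343,30),("beam up 435",435,253,30),("beam up 650",650,241,30),("beam R up",657,241,30),("beam R",660,296,30),("low 435",435,337,30),("low 495",495,333,30),
 ("slide face",495,250,50),("slide face lo",498,331,50),("fix back top",341,256,50),("tabtopL",533,266,88),("tabtopR",570,263,88)]: print(n,f(u,v,z))
z=190+43
for u,v in [(363,2),(433,2),(361,370),(434,370),(358,558),(434,558)]: print("bar top",f(u,v,z))
w=cv2.imread("pics/w5.png");c=w[230:320,340:420];hsv=cv2.cvtColor(c,cv2.COLOR_BGR2HSV)
m=((hsv[...,0]<8)|(hsv[...,0]>172))&(hsv[...,1]>170)&(hsv[...,2]>60);ys,xs=np.where(m);print("red",xs.min()+340,xs.max()+340,ys.min()+230,ys.max()+230)
m=w.copy()[150:270,210:490]; cv2.imwrite("pics/m6.png",np.clip(cv2.resize(m,(800,343),interpolation=cv2.INTER_CUBIC)*1.2,0,255).astype(np.uint8))
```

```text
beam UL [ 464.34 -205.65   30.  ]
beam LL [ 464.92 -265.46   30.  ]
beam up 435 [ 541.86 -202.35   30.  ]
beam up 650 [ 698.   -197.19   30.  ]
beam R up [ 703.07 -197.31   30.  ]
beam R [ 702.93 -237.28   30.  ]
low 435 [ 540.15 -262.93   30.  ]
low 495 [ 583.2  -261.07   30.  ]
slide face [ 581.42 -204.09   50.  ]
slide face lo [ 581.45 -259.45   50.  ]
fix back top [ 475.87 -205.78   50.  ]
tabtopL [ 596.71 -220.     88.  ]
tabtopR [ 619.34 -218.68   88.  ]
bar top [ 503.73 -145.36  233.  ]
bar top [ 527.38 -145.91  233.  ]
bar top [ 500.77 -268.71  233.  ]
bar top [ 524.24 -269.26  233.  ]
bar top [ 498.74 -327.24  233.  ]
bar top [ 522.59 -327.79  233.  ]Traceback (most recent call last):
  File "<stdin>", line 9, in <module>
    return umr_minimum(a, axis, None, out, keepdims, initial, where)
ValueError: zero-size array to reduction operation minimum which has no identity
```

move_arm --motion '[0,-2.5,6,-0.9,0,0,0,0,-2.4,5.8,-0.9,0,0,0,0,0,0,0,1.2,0,-3.29,0,-13.64,0,37.6,0,0,0,0,-13.64,0,37.6,0,0,0,0,-13.64,0,37.6,0,0,0,0,-10.23,0,28.2,0,0,0,0,-5.12,0,14.1,0,0,0,0,0,0,0,0,0,0,0,0,0,0,0,0,0]'

```text
time: 13.88
eef_pos: [525.0, -267.8, 26.7]
ee_rot: [[-0.036, 0.999, -0.011], [0.94, 0.038, 0.34], [0.34, 0.002, -0.94]]
ft_force: [-0.2, -0.0, -0.3]
gripper_width: 0.253
```

Run:
```python
from h import *
w,C=snap("wrist","w6.png");b,_=snap("side","d6.png");s,_=snap("scene","s6.png");o=observe();print(o["eef_pos"],o["ee_rot"],-C[1].T@C[2])
m=np.zeros((600,800,3),np.uint8)
m[:300]=cv2.resize(w[130:340,:],(800,300),interpolation=cv2.INTER_CUBIC)
r=lambda i:cv2.resize(i,(400,300),interpolation=cv2.INTER_CUBIC)
m[300:,:400]=r(s[145:247,100:236]);m[300:,400:]=r(b[100:190,225:345])
cv2.imwrite("pics/m6.png",np.clip(m[:,:,::-1]*1.2,0,255).astype(np.uint8))
```

```text
[ 524.84 -267.73   26.79] [[-0.04  1.   -0.01]
 [ 0.94  0.04  0.34]
 [ 0.34  0.   -0.94]] [ 524.05 -261.65  236.04]
```

View pics/m6.png

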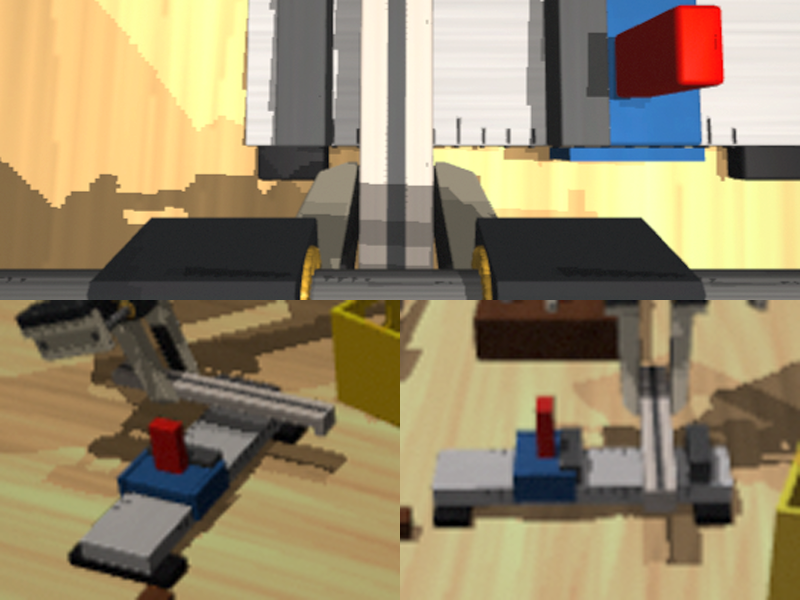

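The bar is level, parallel to the jaws and between them. I go down, then touch down gently.

move_arm --motion '[0,-3.4,0,9.4,0,0,0,0,-2.7,0,7.5,0,0,0,0,-1.4,0,3.8,0,0,0,0,-0.7,0,1.9,0,0,0,0,0,0,0,0,0,0]'

```text
time: 14.65
eef_pos: [524.1, -267.0, 1.3]
ee_rot: [[-0.035, 0.999, -0.013], [0.939, 0.038, 0.342], [0.342, -0.0, -0.94]]
ft_force: [0.1, 0.1, -0.7]
gripper_width: 0.257
```

move_arm --motion '[0,-0.34,0,0.94,0,0,0,0,0,0,0,0,0,0]'

```text
time: 14.9
eef_pos: [524.2, -267.0, 0.6]
ee_rot: [[-0.036, 0.999, -0.013], [0.939, 0.038, 0.342], [0.342, 0.0, -0.94]]
ft_force: [-0.6, 0.7, -0.6]
gripper_width: 0.253
```

move_arm --motion '[0,-0.34,0,0.94,0,0,0,0,0,0,0,0,0,0]'

```text
time: 15.15
eef_pos: [524.3, -267.2, 0.3]
ee_rot: [[-0.036, 0.999, -0.012], [0.939, 0.038, 0.342], [0.342, 0.0, -0.94]]
ft_force: [-1.5, 0.1, 4.5]
gripper_width: 0.255
```

move_arm --motion '[0,-0.34,0,0.94,0,0,0,0,0,0,0,0,0,0]'

```text
time: 15.4
eef_pos: [524.3, -267.2, 0.1]
ee_rot: [[-0.036, 0.999, -0.012], [0.939, 0.038, 0.342], [0.342, 0.001, -0.94]]
ft_force: [-2.6, 0.6, 11.2]
gripper_width: 0.252
```

The bar touched down at 11 N. I ease off, release, and back out along the tool axis.

move_arm --motion '[0,0.2,0,-0.6,0,0,0,0,0,0,0,0,0,0,0.3,0,0,0,0,0,0,0.35,0,0,0,0,0,0,0.45,0,0,0,0,0,0,0.45,0,0,0,0,0,0,0.45,0,0,-10,0,0,0,0.45,0,0,-20,0,0,0,0.45,0,0,-40,0,0,0,0.45,0,0,-60,0,0,0]'

```text
time: 16.65
eef_pos: [525.0, -310.8, 121.7]
ee_rot: [[-0.035, 0.999, -0.015], [0.938, 0.038, 0.344], [0.345, -0.002, -0.939]]
ft_force: [0.4, -1.2, 0.3]
gripper_width: 0.45
```

move_arm --motion '[0.45,0,0,-30,0,0,0,0.45,0,0,0,0,-10,0,0.45,0,0,0,0,-10,0,0.45,0,0,0,0,0,0,0.45,0,0,0,0,0,0]'

```text
time: 17.27
eef_pos: [526.5, -322.0, 150.1]
ee_rot: [[-0.038, 0.999, 0.001], [0.999, 0.038, 0.001], [0.001, 0.001, -1.0]]
ft_force: [0.5, -0.5, -0.5]
gripper_width: 0.449
```

Run:
```python
from h import *
w,C=snap("wrist","w7.png");b,_=snap("side","d7.png");s,_=snap("scene","s7.png");o=observe();print(o["eef_pos"],o["ee_rot"],-C[1].T@C[2])
m=np.zeros((600,800,3),np.uint8)
m=cv2.resize(w,(800,600),interpolation=cv2.INTER_CUBIC)
r=lambda i:cv2.resize(i,(266,200),interpolation=cv2.INTER_CUBIC)
m[400:,:266]=r(s[145:247,100:236]);m[400:,534:]=r(b[100:190,225:345])
cv2.imwrite("pics/m7.png",np.clip(m[:,:,::-1]*1.2,0,255).astype(np.uint8))
```

```text
[ 526.08 -323.18  149.  ] [[-0.04  1.   -0.  ]
 [ 1.    0.04  0.  ]
 [ 0.   -0.   -1.  ]] [ 523.08 -245.45  344.92]
```

View pics/m7.png

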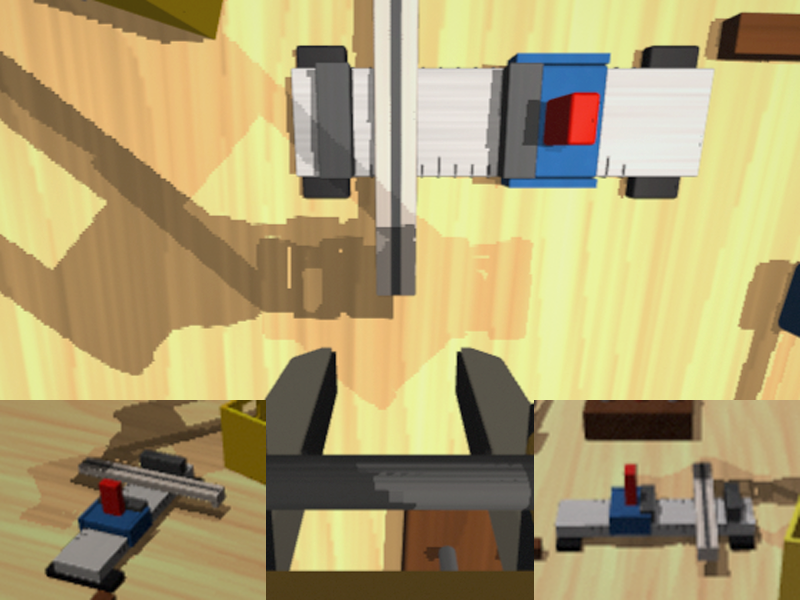

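The bar lies flat and square across the beam with its edges at u 377 and 415, between the fixed face at u≈352 and the sliding face at u≈505. The top of the red grip is at (572–598, 93–145).

Run:
```python
from h import *
C=load("w7");k=.7
f=lambda u,v,z:onz(C,(u*k-.15,v*k-.15),z)
for n,u,v,z in [("tab tl",573,95,88),("tab br",598,144,88),("tab c",585.5,119,88),("fix face up",352,65,50),("fix lo",350,177,50),("slide up",507,63,50),("slide lo",502,177,50),("bar L",377,60,42),("bar R",416,60,42),("bar endL",376,294,42),("bar endR",415,294,42)]: print(n,f(u,v,z))
```

```text
tab tl [ 605.22 -220.02   88.  ]
tab br [ 620.13 -241.52   88.  ]
tab c [ 612.55 -230.41   88.  ]
fix face up [ 498.53 -205.85   50.  ]
fix lo [ 498.23 -263.84   50.  ]
slide up [ 580.4  -201.79   50.  ]
slide lo [ 583.32 -260.64   50.  ]
bar L [ 511.37 -201.76   42.  ]
bar R [ 532.5  -200.96   42.  ]
bar endL [ 514.39 -333.85   42.  ]
bar endR [ 538.27 -332.96   42.  ]
```

move_arm --motion '[0.45,30,30,0,0,0,0,0.45,30,30,0,0,0,0,0.45,29.5,29.9,0,0,0,0,0.45,0,0,40,0,0,0,0.45,0,0,35,0,0,0,0.45,0,0,20,0,0,0,0.45,0,0,10,0,0,0,0.45,0,0,6,0,0,0,0.45,0,0,0,0,0,0,0.45,0,0,0,0,0,0]'

```text
time: 18.68
eef_pos: [613.3, -229.3, 39.4]
ee_rot: [[-0.038, 0.999, 0.001], [0.999, 0.038, -0.001], [-0.001, 0.001, -1.0]]
ft_force: [0.1, 1.5, -0.3]
gripper_width: 0.449
```

Run:
```python
from h import *
w,C=snap("wrist","w8.png");b,_=snap("side","d8.png");s,_=snap("scene","s8.png")
r=lambda i,q:cv2.resize(i,q,interpolation=cv2.INTER_CUBIC)
m=np.vstack([r(w[60:270],(800,300)),np.hstack([r(s[145:235,120:240],(400,300)),r(b[105:180,230:330],(400,300))])])
cv2.imwrite("pics/m8.png",np.clip(m[:,:,::-1]*1.2,0,255).astype(np.uint8))
```

```text
(no output)
```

View pics/m8.png

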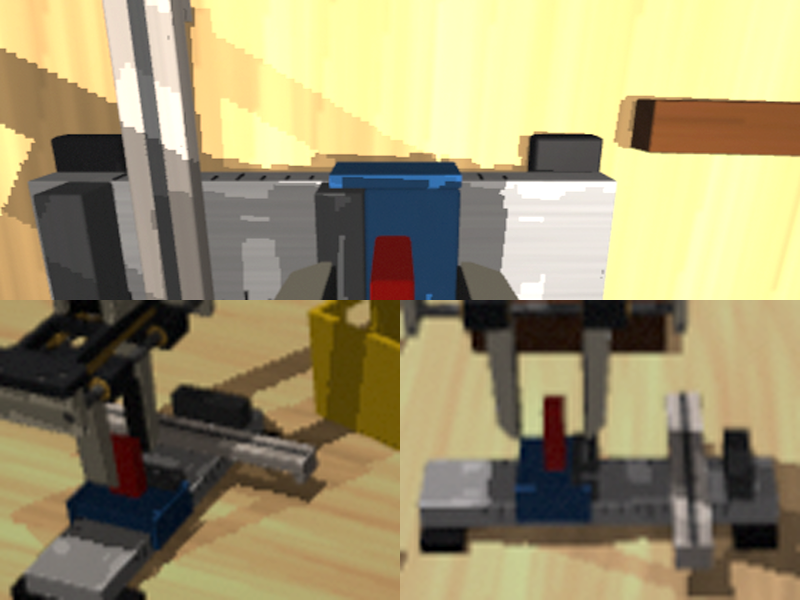

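The fingers straddle the red grip and sit above the carriage. I close on it.

move_arm --motion '[0.2,0,0,0,0,0,0,0,0,0,0,0,0,0,0,0,0,0,0,0,0,0,0,0,0,0,0,0,0,0,0,0,0,0,0]'

```text
time: 19.45
eef_pos: [612.5, -228.9, 38.5]
ee_rot: [[-0.038, 0.999, -0.0], [0.999, 0.038, 0.0], [0.0, -0.0, -1.0]]
ft_force: [-0.2, 0.4, 0.4]
gripper_width: 0.146
```

move_arm --motion '[0,0,-3,0,0,0,0,0,0,-5,0,0,0,0,0,0,-5,0,0,0,0,0,0,-5,0,0,0,0,0,0,-5,0,0,0,0,0,0,-5,0,0,0,0,0,0,-5,0,0,0,0,0,0,-4,0,0,0,0,0,0,-3,0,0,0,0,0,0,0,0,0,0]'

```text
invalid input at $.motion: expected a multiple of 7 numbers
```

move_arm --motion '[0,0,-1.5,0,0,0,0,0,0,-1.5,0,0,0,0,0,0,-1.5,0,0,0,0,0,0,-1.5,0,0,0,0,0,0,-1.5,0,0,0,0,0,0,-1.5,0,0,0,0,0,0,-1.5,0,0,0,0,0,0,-1.5,0,0,0,0]'

```text
time: 20.45
eef_pos: [600.6, -229.3, 38.5]
ee_rot: [[-0.038, 0.999, 0.0], [0.999, 0.038, 0.0], [0.0, 0.0, -1.0]]
ft_force: [3.0, 1.3, -0.7]
gripper_width: 0.148
```

Run:
```python
from h import *
for i in range(3):
    imaging.read_camera("side");o=observe();print(o["eef_pos"],o["ft_force"],o["gripper_width"])
```

```text
[ 600.36 -229.32   38.46] [ 1.59  0.54 -1.21] 0.14624101156121297
[ 600.37 -229.31   38.47] [ 1.63  0.79 -0.24] 0.1484516600593578
[ 600.38 -229.31   38.46] [0.66 1.06 0.31] 0.14473354335374328
```

The first call was malformed and refused, so only the slow 12 mm was made. I continue.

move_arm --motion '[0,0,-4,0,0,0,0,0,0,-5,0,0,0,0,0,0,-5,0,0,0,0,0,0,-5,0,0,0,0,0,0,-5,0,0,0,0,0,0,-4,0,0,0,0,0,0,-2,0,0,0,0]'

```text
time: 21.48
eef_pos: [570.3, -230.5, 38.4]
ee_rot: [[-0.038, 0.999, -0.0], [0.999, 0.038, 0.0], [0.0, -0.0, -1.0]]
ft_force: [2.5, 1.1, -0.9]
gripper_width: 0.144
```

move_arm --motion '[0,0,-1.5,0,0,0,0,0,0,-1.5,0,0,0,0,0,0,-1.5,0,0,0,0,0,0,-1.5,0,0,0,0,0,0,-1.5,0,0,0,0,0,0,-1.5,0,0,0,0,0,0,0,0,0,0,0]'

```text
time: 22.35
eef_pos: [561.5, -230.8, 38.4]
ee_rot: [[-0.038, 0.999, -0.0], [0.999, 0.038, 0.0], [0.0, -0.0, -1.0]]
ft_force: [0.9, 0.8, 0.7]
gripper_width: 0.146
```

move_arm --motion '[0,0,-1,0,0,0,0,0,0,-1,0,0,0,0,0,0,-1,0,0,0,0,0,0,0,0,0,0,0]'

```text
time: 22.85
eef_pos: [558.5, -230.9, 38.4]
ee_rot: [[-0.038, 0.999, -0.0], [0.999, 0.038, 0.0], [0.0, -0.0, -1.0]]
ft_force: [2.3, 1.9, 0.0]
gripper_width: 0.154
```

move_arm --motion '[0,0,-1,0,0,0,0,0,0,-1,0,0,0,0,0,0,0,0,0,0,0]'

```text
time: 23.22
eef_pos: [556.5, -231.0, 38.4]
ee_rot: [[-0.038, 0.999, -0.0], [0.999, 0.038, 0.0], [0.0, -0.0, -1.0]]
ft_force: [1.8, 2.0, 0.1]
gripper_width: 0.149
```

move_arm --motion '[0,0,-1,0,0,0,0,0,0,-1,0,0,0,0,0,0,0,0,0,0,0]'

```text
time: 23.6
eef_pos: [554.5, -231.1, 38.5]
ee_rot: [[-0.038, 0.999, -0.0], [0.999, 0.038, 0.0], [0.0, -0.0, -1.0]]
ft_force: [2.4, 1.2, 0.3]
gripper_width: 0.149
```

move_arm --motion '[0,0,-1,0,0,0,0,0,0,0,0,0,0,0]'

```text
time: 23.85
eef_pos: [553.5, -231.1, 38.5]
ee_rot: [[-0.038, 0.999, -0.0], [0.999, 0.038, 0.0], [0.0, -0.0, -1.0]]
ft_force: [2.9, 0.5, -0.6]
gripper_width: 0.147
```

move_arm --motion '[0,0,-1,0,0,0,0,0,0,0,0,0,0,0]'

```text
time: 24.1
eef_pos: [552.6, -231.1, 38.4]
ee_rot: [[-0.038, 0.999, -0.0], [0.999, 0.038, 0.0], [0.0, -0.0, -1.0]]
ft_force: [2.0, 1.2, -0.2]
gripper_width: 0.146
```

move_arm --motion '[0,0,-0.7,0,0,0,0,0,0,0,0,0,0,0]'

```text
time: 24.35
eef_pos: [551.9, -231.2, 38.4]
ee_rot: [[-0.038, 0.999, -0.0], [0.999, 0.038, 0.0], [0.0, -0.0, -1.0]]
ft_force: [3.0, 1.2, -0.1]
gripper_width: 0.152
```

move_arm --motion '[0,0,-0.7,0,0,0,0,0,0,0,0,0,0,0]'

```text
time: 24.6
eef_pos: [551.4, -231.2, 38.4]
ee_rot: [[-0.038, 0.999, 0.0], [0.999, 0.038, 0.0], [0.0, 0.0, -1.0]]
ft_force: [3.0, 1.1, -0.8]
gripper_width: 0.148
```

move_arm --motion '[0,0,-0.7,0,0,0,0,0,0,0,0,0,0,0]'

```text
time: 24.85
eef_pos: [551.4, -231.2, 38.4]
ee_rot: [[-0.038, 0.999, 0.001], [0.999, 0.038, -0.0], [-0.0, 0.001, -1.0]]
ft_force: [6.2, 2.8, -2.1]
gripper_width: 0.147
```

The jaw has stopped moving and the force is rising. One more small press to square the bar.

move_arm --motion '[0,0,-0.7,0,0,0,0,0,0,0,0,0,0,0]'

```text
time: 25.1
eef_pos: [551.4, -231.2, 38.5]
ee_rot: [[-0.038, 0.999, 0.003], [0.999, 0.038, -0.0], [-0.0, 0.003, -1.0]]
ft_force: [7.8, 2.7, -4.1]
gripper_width: 0.147
```

move_arm --motion '[0,0,-0.5,0,0,0,0,0,0,0,0,0,0,0]'

```text
time: 25.35
eef_pos: [551.4, -231.3, 38.5]
ee_rot: [[-0.038, 0.999, 0.004], [0.999, 0.038, -0.0], [-0.0, 0.004, -1.0]]
ft_force: [9.6, 3.9, -4.5]
gripper_width: 0.146
```

move_arm --motion '[0,0,0.8,0,0,0,0,0,0,0.6,0,0,0,0,0,0,0,0,0,0,0,0.3,0,0,0,0,0,0,0.42,0,0,0,0,0,0,0.42,0,0,0,0,0,0,0.42,0,0,-15,0,0,0,0.42,0,0,-40,0,0,0,0.42,0,0,-50,0,0,0,0.42,-25,0,0,0,0,0]'

```text
time: 26.6
eef_pos: [554.6, -257.1, 149.7]
ee_rot: [[-0.04, 0.999, 0.008], [0.999, 0.04, -0.006], [-0.006, 0.008, -1.0]]
ft_force: [-0.3, -0.4, -0.6]
gripper_width: 0.418
```

move_arm --motion '[0.42,-35,0,0,0,0,0,0.42,-35,0,0,0,0,0,0.42,0,0,0,0,0,0,0.42,0,0,0,0,0,0]'

```text
time: 27.1
eef_pos: [553.8, -325.9, 142.8]
ee_rot: [[-0.037, 0.999, -0.001], [0.999, 0.037, 0.001], [0.001, -0.001, -1.0]]
ft_force: [0.2, 0.4, -1.0]
gripper_width: 0.421
```

Run:
```python
from h import *
w,C=snap("wrist","w9.png");o=observe();print(o["eef_pos"],-C[1].T@C[2],o["time"])
g=cv2.cvtColor(w,cv2.COLOR_RGB2GRAY)
# row profiles across caliper at world y values, sampled along caliper x at z=42
e=np.array([.9994,.036,0]);n=np.array([-.036,.9994,0]);O=np.array([498.7,-234,0])
for y in(-90,-60,-20,0,20,50,70):
    row=[]
    for x in np.arange(-6,34,1.):
        u=proj(C,O+e*x+n*y+[0,0,42]).round().astype(int)
        row.append(int(g[u[1],u[0]]) if 0<=u[0]<560 and 0<=u[1]<420 else -1)
    print(y,row)
hsv=cv2.cvtColor(w,cv2.COLOR_RGB2HSV);m=((hsv[...,0]<6)|(hsv[...,0]>174))&(hsv[...,1]>180)&(hsv[...,2]>50)
q=cv2.connectedComponentsWithStats(m.astype(np.uint8))[2:4];i=np.argsort(-q[0][:,4])[1:3];print(q[0][i])
st=q[0][i[0]];print("tab top right edge z88",onz(C,(st[0]+st[2],st[1]+st[3]/2),88))
print(w[::60,::80].mean())
```

```text
[ 553.99 -325.51  143.  ] [ 550.78 -249.45  337.6 ] 27.15
-90 [86, 89, 100, 108, 107, 96, 85, 87, 88, 88, 88, 88, 88, 87, 71, 45, 38, 38, 38, 38, 51, 77, 87, 87, 87, 86, 86, 87, 88, 69, 67, 83, 88, 89, 89, 88, 86, 84, 84, 86]
-60 [111, 113, 111, 111, 111, 110, 175, 187, 187, 186, 188, 187, 188, 189, 175, 80, 79, 79, 79, 79, 144, 185, 187, 187, 188, 187, 187, 187, 189, 135, 113, 144, 149, 125, 114, 113, 112, 111, 109, 106]
-20 [67, 67, 67, 65, 35, 46, 122, 162, 162, 163, 162, 161, 163, 163, 151, 69, 69, 69, 69, 69, 109, 151, 164, 162, 162, 162, 152, 115, 115, 94, 80, 79, 79, 80, 81, 82, 81, 81, 80, 80]
0 [68, 67, 68, 62, 48, 83, 156, 187, 188, 188, 187, 187, 187, 188, 165, 81, 82, 81, 81, 82, 113, 167, 188, 187, 187, 188, 189, 157, 117, 75, 81, 80, 80, 80, 81, 83, 82, 81, 81, 79]
20 [80, 81, 82, 57, 34, 33, 171, 185, 186, 186, 185, 184, 185, 186, 162, 80, 81, 81, 80, 81, 111, 164, 187, 187, 186, 187, 156, 117, 97, 76, 81, 81, 81, 80, 83, 85, 84, 82, 83, 83]
50 [146, 108, 109, 109, 109, 99, 172, 183, 183, 183, 183, 183, 182, 184, 171, 81, 80, 79, 79, 80, 145, 183, 184, 184, 184, 184, 187, 186, 188, 132, 94, 149, 157, 166, 168, 170, 171, 172, 172, 171]
70 [-1, -1, -1, -1, -1, -1, -1, -1, -1, -1, -1, -1, -1, -1, -1, -1, -1, -1, -1, -1, -1, -1, -1, -1, -1, -1, -1, -1, -1, -1, -1, -1, -1, -1, -1, -1, -1, -1, -1, -1]
[[269  55  20  39 760]
 [331 385  14  14 146]]
tab top right edge z88 [ 557.76 -232.36   88.  ]
124.41496598639456
```

The bar spans caliper x ≈ 0 to 23 mm, and its dark line is centred at the same place in every row I sampled, so it is square. The red grip is still where the jaw stopped. I hand in.

```bash
python3 -c "
from cell import order,observe
print(order.finish_job(), observe()['time'])"
```

```text
the job is handed in; nothing more can be done
the job is handed in; nothing more can be done
```

The job is done and handed in at about 27 s of the 64 s allowed; no verdict came back. I lifted the bar 11 mm and drew it out through its slot at its 20° lean with no catch. I then levelled it, laid it across the caliper beam (about 11 N at touchdown), slid the jaw by the red grip until it stopped (about 10 N), and let go.

**Last checks (wrist camera):**
- **Bar position:** it lies across the beam, spanning about 0 to 23 mm from the fixed jaw, with its centre at about 12 mm.
- **Squareness:** its dark line sits at the same distance from the fixed jaw from y = -90 to +50 mm.
- **Jaw:** the red grip is within 1 mm of where it stopped, so the jaw did not spring back. I judged the gap (about 23 to 24 mm) from the grip's position and the hard stop, and did not see it directly.

**What failed or disagreed:**
- **First grasp:** it closed on nothing, because the fingers really end about 20 mm short of the reported TCP. Going 20 mm lower fixed it.
- **Camera bias:** the scene and side cameras read about 4 to 5 mm off the wrist camera, so I used the wrist camera.
- **Refused calls:** two move calls were malformed and refused, with no effect.
- **Not re-measured:** I did not measure the beech strip, try square, jar and offcut again at the end. None of my moves was planned to touch them, and no unexpected force showed.

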